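# Park the cordless iron and put the soldering station on standby

## Task

Pick up the cordless soldering iron and lay it gently, tip end down, in both forks of its sloped rest, and let go of it. Then twist the soldering station's bar-shaped standby knob clockwise all the way to its stop, hold it there for about a second, and let it spring back. Leave the round temperature dial beside it and the other things on the bench as they are.

Things in the scene. Friction and masses are not known exactly. Their poses are not given: they have to be found in the camera images.
- iron: loose cordless soldering iron: black square handle 24 x 24 mm from x = -49 to the butt at +75 mm; rubber finger guard 34 mm wide, 30 tall, front face at x = -55; then a steel shaft 10 mm thick, on the handle's centre line, copper tip at x = -115. About 110 g. Origin on the handle's underside at a good grip point; x along the iron to the butt, z up through the handle, which lies flat on the bench.
- rest: the iron's rest, fixed: steel base plate 140 x 75 x 6 mm with two posts that carry the cradle; origin at the centre of the plate's underside, x towards the high end, z up.
- cradle: the rest's two fixed steel forks; origin 60 mm over the plate's underside; x up the 25 degree slope, y across, z square to it. Low V fork at x = -57 mm carries the shaft, prong tops z = 25, y = +-20; the guard cannot pass it. High U fork at x = +45 carries the handle: floor z = 0, 33 mm wide, tops z = 21. Iron home (guard at low fork): its frame coincides with this; to 20 mm up-slope is fine.
- station: fixed dark grey soldering station, 180 mm wide (y). Sloped front panel on the -x side rises from z = 45 mm at x = -75 to z = 114 at x = +45 (30 degrees); behind it the case stands upright, x = 45 to 110 mm, 200 mm tall. Origin at bench height, z up. On the panel's upper part: standby knob at y = +45 mm, round temperature dial at y = -45 mm.
- standby_knob (a joint): angle of the spring-return standby knob: 0 at home, grows as it is turned clockwise (seen facing the panel) to the stop at 1.10 rad; the spring (about 0.12 N m at the stop) brings it home when released.
- knob_grip (a point): on the standby knob's axis at the height to grip, 27 mm out from the panel. z = knob axis, out of the panel (30 degrees from vertical); x along the grip bar to its white pointer line; turns with the knob. Grip bar 40 mm long (x), 11 wide (y), from 5 to 31 mm out from the panel, on a round skirt 40 mm across and 5 mm thick.
- dial_mark (a point): the mark at the rim of the round grey temperature dial (32 mm diameter, 16 mm tall, turns stiffly); to be left as it is.
- battery: bystander: small block battery standing, 26 x 17 x 45 mm; origin at the centre of its underside.
- spool: bystander: metal spool, 56 mm diameter, 36 mm tall, standing; origin at the centre of its underside.
- driver: bystander: screwdriver, 170 mm long, lying along its x, about 25 mm thick; origin under its middle.
- flux: bystander: small green bottle, 36 mm diameter, 90 mm tall; origin at the centre of its underside.
- spray: bystander: metal spray can, 60 mm diameter, 160 mm tall; origin at the centre of its underside.
- jar: bystander: brown glass jar, 48 mm diameter, 50 mm tall; origin at the centre of its underside.
- tip_cup: bystander: light blue and cream cup, 101 mm diameter, 100 mm tall, with spare tips standing in it up to 160 mm; origin at the centre of its underside.
There are look-alikes about, which are no part of the job. Of the things like the rest, leave any that is red; of the rest the smaller one is meant.

How it is judged:
On the way, in this order (a step that is already met when the one before it is completed fails the run):
1. the iron lies in both forks of the rest, tip end down, let go (x of iron in the frame of cradle between -0.012 and 0.03 m and y of iron in the frame of cradle between -0.006 and 0.006 m and z of iron in the frame of cradle between -0.006 and 0.006 m and angle between the x axis of iron and the x axis of cradle, either way round below 0.1 rad and angle between iron's own x axis and vertical below 1.4 rad and contact force between iron and rest above 0.2 N and contact force between the fingers and iron below 0.05 N), for 0.3 s.
2. the standby knob is held at its clockwise stop, the iron still in the rest (x of iron in the frame of cradle between -0.012 and 0.03 m and y of iron in the frame of cradle between -0.006 and 0.006 m and z of iron in the frame of cradle between -0.006 and 0.006 m and angle between the x axis of iron and the x axis of cradle, either way round below 0.1 rad and angle between iron's own x axis and vertical below 1.4 rad and contact force between iron and rest above 0.2 N and value of joint standby_knob above 1.02 rad), for 0.5 s.
3. the standby knob has sprung back home (value of joint standby_knob below 0.08 rad), for 0.2 s.
At the end, for the whole second after the job is handed in: the iron lies still and untouched in both forks, tip end down (its frame within 6 mm across and square to the slope, 12 mm down to 30 mm up the slope, and 0.1 rad of the cradle's); the standby knob is home (below 0.08 rad); the dial's mark has moved less than 6 mm and each bystander less than 30 mm (all of step 1 and linear speed of iron below 0.02 m/s and value of joint standby_knob below 0.08 rad and distance of dial_mark from where it was at the start of the episode below 0.006 m and distance of each of battery, spool, driver, flux, spray, jar, tip_cup from where it was at the start of the episode below 0.03 m).
It fails at once if the iron is dropped (falls faster than 0.6 m/s out of the fingers) (contact force between the fingers and iron below 0.05 N and linear speed of iron above 0.6 m/s).
It fails at once if the temperature dial is turned (its mark moves over 6 mm) (distance of dial_mark from where it was at the start of the episode above 0.006 m).
It fails at once if a bystander is moved over 30 mm (distance of any of battery, spool, driver, flux, spray, jar, tip_cup from where it was at the start of the episode above 0.03 m).
It also fails if it takes over 54 s, if anything falls off the work surface, if the arm or the gripper's body presses on something with over 40 N, if the wrist force passes 120 N, or if a joint passes its speed limit or range.

## Robot

A 6-joint arm with a two-finger parallel gripper is mounted at the origin on the work surface. World frame = base frame: x ahead of the robot, y to its left, z up, the work surface at z = 0. Lengths are in m, angles in rad, forces in N, time in s.
With the tool pointing down it reaches from about 0.35 to 0.85 m from the base axis. Payload 8.1 kg.
Tool frame: the origin (TCP) lies at the very end of the fingers, on their centre line; the grasp point (between the pads) lies 19 mm behind it; z points along the fingers, y is the line along which they close (so a half turn about z gives the same grasp; the last joint's range is limited). The gripper opens to 85 mm and grips with 20 to 120 N. Pads are 22 mm wide; open, the fingers measure 114 mm over their backs; the gripper's body (76 mm by 85 mm) begins 54 mm behind the grasp point. The pads swing forward as they close: fully open they stand 13 mm farther back than shut.
Start: joints at [1.017, 0.13, 1.488, -0, 1.523, -0.085], TCP at [0.271, 0.535, 0.231] pointing down, gripper open.
Joint ranges: [-2.96, 2.96], [-0.89, 2.26], [0.02, 2.5], [-1.34, 4.48], [0, 2.73], [-2.66, 2.66]. Speed limits (rad/s): [2.39, 2.39, 2.79, 3.14, 3.14, 3.14].

## Interface

Orientations are given as a unit quaternion [w, x, y, z].
In Python, from plant import telemetry, eyes, workorder, finder gives the robot as it stands.
- The arm moves only by the tool apply_moves, never from a script. Its argument "increments" is a list of rows, each an object with "jaw": the closure, from -1 (fully open) to 1 (shut); "delta_pos": the shift along the tool's x, y, z as a fraction of full scale, a list of three; "rotation": the turn, a rotation vector about the tool's x, y, z as a fraction of full scale, a list of three. A call has 1 to 5 rows; each row shifts and turns the commanded pose from where the row before left it, along the tool's axes as they then stand; what a row does not reach is not made up. Full scale, the value 1, is 0.03 m for a shift and 0.1 rad for a turn. A row lasts 1/8 s, in which the tool goes at most 62.5 mm and 10.7 degrees, less where a joint would pass 70% of its speed; a pose out of reach is approached as far as the arm can. A call with a number of a shift or a turn outside -1 to 1 is refused whole. A call with a gripper value outside its range is refused whole. The fingers move at their own pace and stop on an object; "newtons" is the grip in N (left out, the last holds). Time passes only in rows, so rows that do not move let the fingers close. It gives the time, the measured TCP pose, the force, the opening and the grip force at its end, in the units of the state.
- telemetry.state(): the state, without advancing time (a new reading comes with each control period).
- eyes.grab_frame(name): name is "side" or "top"; returns a dict with "color" (420x560x3 uint8, red, green, blue), "K" (3x3 intrinsics, pixels), "R" (3x3) and "t" (3): a world point X has camera coordinates R X + t. Camera axes: x right, y down, z forward; pixel columns grow to the right and rows downward; lengths in m; the calibration is good to about 2 mm. A picture is of the moment at which its call begins. There is no depth.
- workorder.close_job(): hands the job in; it is judged then, once.
Trained networks look in a picture, given as the dict that the camera call returned (one of the last four; its "shot" number tells which), for a name from the list of things; names that differ only in an ending like _2 or _b are one class to them, and where a whole thing is asked for, a point or a joint stands for the part that bears it (a point fixed in the world has none). Each returns a list of dicts, best first, with "confidence" (0 to 1); they miss things now and then, are a little off and sometimes report something else, mostly with a low value. They report only what shows in the picture. A call takes as long as a camera call. They do not tell look-alikes from the thing itself.
- finder.look_for(name, picture): "pixel" ([column, row] in pixels, amid what is visible of it).
- finder.silhouettes(name, picture): "region" (420x560 bool, what is visible of it) and "pixel" ([column, row] in pixels, amid what is visible of it).
- finder.pinpoint(name, picture): "pixel" ([column, row] in pixels: a listed point, or the origin of a listed thing).
The state is a dict: "t": time; "joint_pos": joint angles; "joint_velocities": joint speeds; "effort": joint torques, N m; "tcp_pos": TCP position; "tool_rot": TCP orientation; "ft_force": force on the tool from outside, world axes, zero at the start; "ft_torque": the same for the moment, N m; "finger_gap": opening from 0.0 (shut) to 1.0 (fully open); "finger_force": force on a finger pad.
Only numpy, scipy, OpenCV 4.12 (cv2) and the standard library are available. Lean on these libraries where they do the work, as an engineer would, in place of code of your own. Each camera call takes 0.05 s, during which the arm holds its last target. There are 200 camera calls.

## Working session

There is one attempt and no reset: what is moved stays moved. The work goes in short steps, Python scripts to look and compute and a tool call to move; the robot and the scene stay as the last step left them, time stands still between calls to the robot, and variables do not carry over. Pictures are saved under pics/ and viewed, at most 10 in all, crops included, and the job is handed in when it is done.

Besides the shell and the picture viewer there is one more tool, called after "Request:" in YAML: its name, and indented under it one key for each argument. apply_moves: Moves the arm, as the interface text tells. Shift numbers are shares of 0.03 m and turn numbers shares of 0.1 rad, none past 1 either way. Its arguments: {"type":"object","properties":{"increments":{"type":"array"},"newtons":{"type":"number"}},"required":["increments"]}

```bash
mkdir -p pics; ls
cat > h.py <<'E'
import numpy as np, cv2
from plant import telemetry, eyes, workorder, finder
def tri(obs):
    A=[];b=[]
    for f,p in obs:
        P=f["K"]@np.c_[f["R"],f["t"]]
        for i in (0,1):
            r=P[i]-p[i]*P[2];A.append(r[:3]);b.append(-r[3])
    X,*_=np.linalg.lstsq(np.array(A),np.array(b),rcond=None);return X
def ray(f,p,z):
    d=f["R"].T@np.linalg.solve(f["K"],[p[0],p[1],1]);c=-f["R"].T@f["t"]
    return c+d*(z-c[2])/d[2]
def proj(f,X):
    c=f["K"]@(f["R"]@np.asarray(X)+f["t"]);return c[:2]/c[2]
def save(n,im): cv2.imwrite(f"pics/{n}.png",im[:,:,::-1])
E
python3 - <<'E'
from h import *
np.set_printoptions(precision=3,suppress=True)
s=eyes.grab_frame("side");t=eyes.grab_frame("top")
save("s0",s["color"]);save("t0",t["color"])
for n in "iron rest cradle station knob_grip dial_mark battery spool driver flux spray jar tip_cup".split():
    for k,f in(("s",s),("t",t)):
        print(n,k,[(np.round(d["pixel"]).astype(int).tolist(),round(d["confidence"],2)) for d in finder.pinpoint(n,f)[:4]])
for f in(s,t): print(f["K"],-f["R"].T@f["t"])
print(telemetry.state())
E
```

```text
pics
iron s [([274, 213], 0.75), ([205, 213], 0.69)]
iron t [([305, 254], 0.61)]
rest s [([209, 229], 0.94), ([332, 214], 0.89), ([263, 175], 0.65)]
rest t [([346, 202], 0.93), ([350, 312], 0.85), ([253, 285], 0.56)]
cradle s [([261, 158], 0.62), ([207, 215], 0.6), ([332, 200], 0.45)]
cradle t [([345, 200], 0.48), ([257, 286], 0.37)]
station s [([320, 270], 0.87), ([203, 187], 0.47)]
station t [([229, 208], 0.95)]
knob_grip s []
knob_grip t [([212, 192], 0.42)]
dial_mark s [([206, 212], 0.17)]
dial_mark t [([240, 196], 0.64)]
battery s [([274, 214], 0.75), ([252, 258], 0.46)]
battery t [([287, 192], 0.63)]
spool s [([206, 190], 0.64)]
spool t [([391, 259], 0.7)]
driver s [([377, 262], 0.72)]
driver t [([188, 250], 0.51)]
flux s [([394, 322], 0.54), ([234, 284], 0.53)]
flux t [([278, 160], 0.44)]
spray s [([395, 324], 0.65)]
spray t [([156, 190], 0.8)]
jar s [([422, 287], 0.84)]
jar t [([139, 232], 0.66)]
tip_cup s [([145, 200], 0.67)]
tip_cup t [([424, 203], 0.76)]
[[503.22    0.    279.972]
 [  0.    503.22  210.711]
 [  0.      0.      1.   ]] [1.592 0.683 1.038]
[[482.841   0.    279.375]
 [  0.    482.841 218.54 ]
 [  0.      0.      1.   ]] [0.204 0.024 1.629]
{'t': 1.4, 'joint_pos': array([ 1.017,  0.13 ,  1.488,  0.   ,  1.523, -0.085]), 'joint_velocities': array([ 0.001, -0.   , -0.001, -0.001, -0.001,  0.   ]), 'effort': array([  0.   , -56.93 , -50.086,  -0.   ,   0.001,  -0.   ]), 'tcp_pos': array([0.271, 0.535, 0.231]), 'tool_rot': array([-0.   ,  0.232,  0.973,  0.   ]), 'ft_force': array([-0.534,  1.18 ,  0.307]), 'ft_torque': array([-0.034,  0.023, -0.045]), 'finger_force': 0.0, 'finger_gap': 1.0001073261821534}
```

View pics/s0.png

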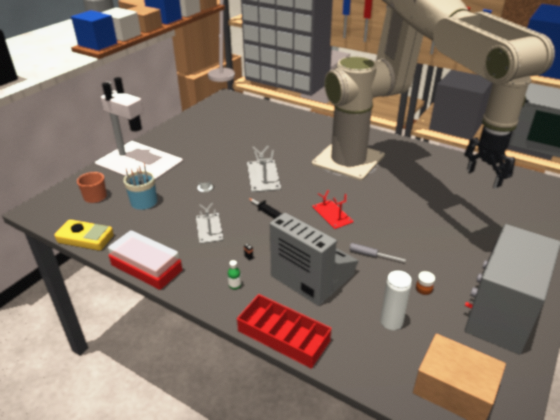

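View pics/t0.png

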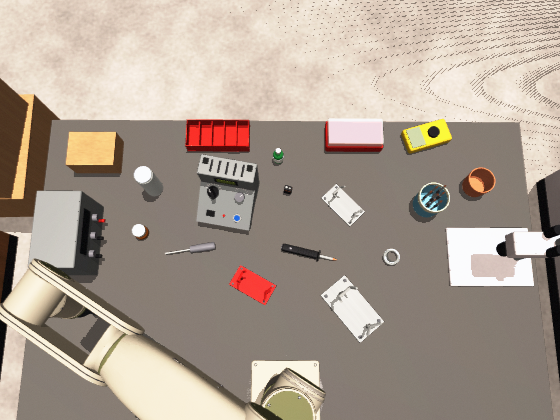

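The side view shows the small grey rest at (209,227), the large one at (265,175), the red one at (332,212), the iron at (265,210) behind the station, and the station front facing away. The top view shows the iron at (305,253) with its tip to the right, the small rest at (345,204), the black knob at (212,192) and the dial at (240,198). Next I'll fit models to the silhouettes.

```bash
cat > fit.py <<'E'
from h import *
from scipy.optimize import minimize
from scipy.spatial.transform import Rotation as Ro
def box(x0,x1,y0,y1,z0,z1): return np.array([[x,y,z] for x in(x0,x1) for y in(y0,y1) for z in(z0,z1)])/1000
C25=Ro.from_euler('y',-25,degrees=True).as_matrix()
cr=lambda b:b@C25.T+[0,0,.06]
IRON=[box(-49,75,-12,12,0,24),box(-55,-45,-17,17,-1,28),box(-105,-55,-5,5,7,17),box(-115,-100,-2,2,10,14)]
REST=[box(-70,70,-37.5,37.5,0,6),cr(box(-59,-55,-22,-18,0,25)),cr(box(-59,-55,18,22,0,25)),cr(box(43,47,-20,-16.5,0,21)),cr(box(43,47,16.5,20,0,21)),cr(box(43,47,-20,20,-4,0))]
ST=[np.array([[x,y,z] for y in(-90,90) for x,z in((-75,0),(-75,45),(45,114),(45,0))])/1000,box(45,110,-90,90,0,200)]
def T(p,pts): 
    c,s=np.cos(p[2]),np.sin(p[2]); return pts@np.array([[c,-s,0],[s,c,0],[0,0,1]]).T+[p[0],p[1],0]
SC=6
def render(f,parts,p,ox,oy,w,h):
    im=np.zeros((h*SC,w*SC),np.uint8)
    for b in parts:
        q=np.array([proj(f,X) for X in T(p,b)])
        q=((q-[ox,oy]+.5)*SC-.5)
        cv2.fillConvexPoly(im,cv2.convexHull(np.round(q*16).astype(np.int32)),255,shift=4)
    return cv2.resize(im,(w,h),interpolation=cv2.INTER_AREA)/255.
def fit(parts,obs,p0):
    data=[]
    for f,m in obs:
        ys,xs=np.where(m);ox,oy=xs.min()-15,ys.min()-15;w,h=np.ptp(xs)+31,np.ptp(ys)+31
        M=np.zeros((h,w));ox=max(ox,0);oy=max(oy,0);sub=m[oy:oy+h,ox:ox+w];M[:sub.shape[0],:sub.shape[1]]=sub
        data.append((f,ox,oy,w,h,M))
    def cost(q):
        p=[q[0],q[1],q[2]/10]
        return sum(np.abs(cv2.GaussianBlur(render(f,parts,p,ox,oy,w,h)-M,(0,0),.7)).sum()/M.sum() for f,ox,oy,w,h,M in data)
    q0=np.array([p0[0],p0[1],p0[2]*10]);S=np.vstack([q0]+[q0+d for d in np.diag([.008,.008,1.5])])
    r=minimize(cost,q0,method="Nelder-Mead",options=dict(initial_simplex=S,xatol=1e-4,fatol=1e-4,maxiter=300))
    return np.array([r.x[0],r.x[1],r.x[2]/10]),r.fun
def overlay(f,items,ox,oy,w,h,k):
    im=cv2.resize(f["color"][oy:oy+h,ox:ox+w],None,fx=k,fy=k,interpolation=cv2.INTER_CUBIC)
    for parts,p,c in items:
        for b in parts:
            q=np.array([proj(f,X) for X in T(p,b)]);q=(q-[ox,oy]+.5)*k-.5
            cv2.polylines(im,[cv2.convexHull(np.round(q).astype(np.int32))],True,c,1)
    return im
def mask(n,f,near):
    L=finder.silhouettes(n,f);L=[d for d in L if np.hypot(*(np.array(d["pixel"])-near))<22]
    return L[0]["region"] if L else None
E
cat > run1.py <<'E'
from fit import *
np.set_printoptions(precision=4,suppress=True)
s=eyes.grab_frame("side");t=eyes.grab_frame("top")
np.save("st.npy",[s,t],allow_pickle=True)
res={}
for n,parts,ps,pt,yaws in(("iron",IRON,(268,211),(307,253),None),("rest",REST,(209,227),(345,204),(0,1)),("station",ST,(305,258),(228,195),None)):
    ms,mt=mask(n,s,ps),mask(n,t,pt)
    print(n,"masks",None if ms is None else ms.sum(),None if mt is None else mt.sum())
    obs=[(f,m) for f,m in((s,ms),(t,mt)) if m is not None and not(n=="iron" and f is s)]
    c=ray(t,pt,.02)
    g={"iron":[ray(t,(281,247),.012),ray(t,(337,261),.012)],"rest":[ray(t,(362,216),.0),ray(t,(328,192),.0)],"station":[c,c+[1,0,0]]}[n]
    d=(g[0]-g[1]) if n!="station" else g[1]-g[0]
    y0=np.arctan2(d[1],d[0])
    for y in ([y0,y0+np.pi] if n=="rest" else [y0]):
        for o in ([obs] + ([[obs[0]],[obs[1]]] if len(obs)==2 else [])):
            p,e=fit(parts,o,[c[0],c[1],y]);print(n,p,round(e,3))
            if o is obs and (n not in res or e<res[n][1]): res[n]=(p,e)
C={"iron":(IRON,(0,255,0)),"rest":(REST,(255,0,0)),"station":(ST,(0,255,255))}
it=[(C[n][0],res[n][0],C[n][1]) for n in res]
np.save("res.npy",res,allow_pickle=True)
a=overlay(t,it,190,145,190,130,4);save("ovt",a)
b=overlay(s,it,185,170,180,130,4);save("ovs",b)
E
python3 run1.py
```

```text
iron masks 257 350
iron [ 0.4586 -0.0632  1.3357] 0.131
rest masks 696 865
rest [ 0.6275 -0.2025 -2.382 ] 0.251
rest [ 0.6271 -0.2043 -2.3765] 0.132
rest [ 0.6259 -0.2002 -2.3807] 0.069
rest [ 0.6276 -0.2025  0.7621] 0.207
rest [ 0.6277 -0.204   0.7637] 0.108
rest [ 0.6259 -0.2001  0.7598] 0.051
station masks None 3782
station [ 0.6149  0.1978 -0.1806] 0.079
```

View pics/ovt.png

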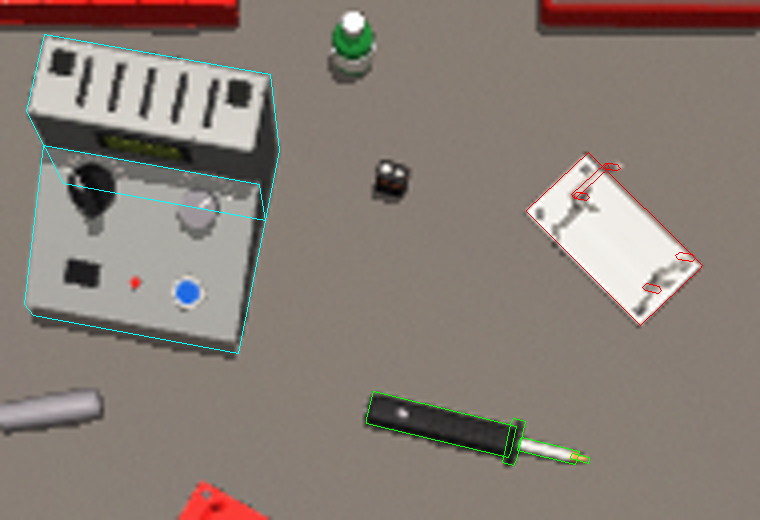

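View pics/ovs.png

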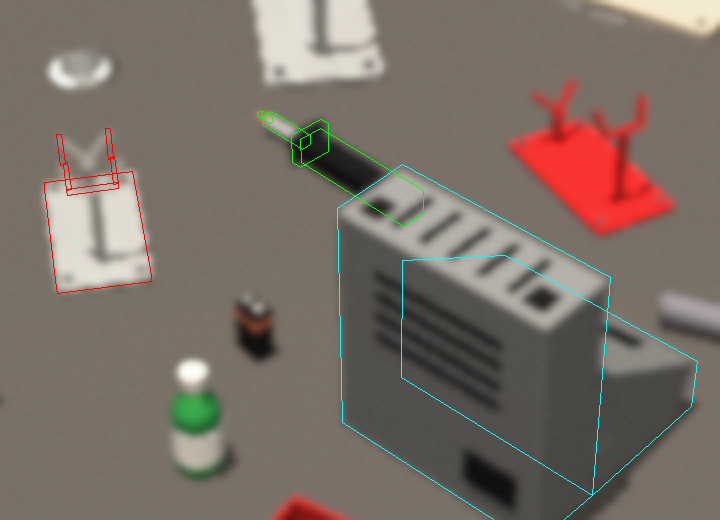

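The overlays agree to within a pixel or two. Next I'll zoom in on the rest and knob in one composite, to settle which end of the rest is high and which way the knob bar points.

```bash
cat > z.py <<'E'
from fit import *
s,t=np.load("st.npy",allow_pickle=True)
def lines(f,p,segs,ox,oy,w,h,k,draw=True):
    im=cv2.resize(f["color"][oy:oy+h,ox:ox+w],None,fx=k,fy=k,interpolation=cv2.INTER_CUBIC)
    if draw:
        for sg in segs:
            q=np.array([proj(f,X) for X in T(p,np.array(sg))]);q=(q-[ox,oy]+.5)*k-.5
            cv2.polylines(im,[np.round(q).astype(np.int32)],False,(255,0,255),1)
    return im
c=lambda L:cr(np.array(L)/1000.)
V=c([[-57,-20,25],[-57,0,3],[-57,20,25]]);U=c([[45,-17,21],[45,-17,0],[45,17,0],[45,17,21]])
post=lambda a:np.array([a,[a[0],0,0.006]])
segs=[V,U,post(c([[-57,0,3]])[0]),post(c([[45,0,0]])[0]),np.array([[-.07,-.0375,.006],[.07,-.0375,.006],[.07,.0375,.006],[-.07,.0375,.006],[-.07,-.0375,.006]])]
pt=[.6259,-.2001,.760];ps=[.6277,-.204,.764]
a=[lines(t,pt,segs,318,178,50,50,5,d) for d in(0,1)];pt2=[pt[0],pt[1],pt[2]-np.pi];a.append(lines(t,pt2,segs,318,178,50,50,5))
b=[lines(s,ps,segs,186,196,50,50,5,d) for d in(0,1)];ps2=[ps[0],ps[1],ps[2]-np.pi];b.append(lines(s,ps2,segs,186,196,50,50,5))
save("zr",np.vstack([np.hstack(a),np.hstack(b)]))
save("zk",cv2.resize(t["color"][178:210,198:258],None,fx=12,fy=12,interpolation=cv2.INTER_CUBIC))
E
python3 z.py
```

```text
(no output)
```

View pics/zr.png

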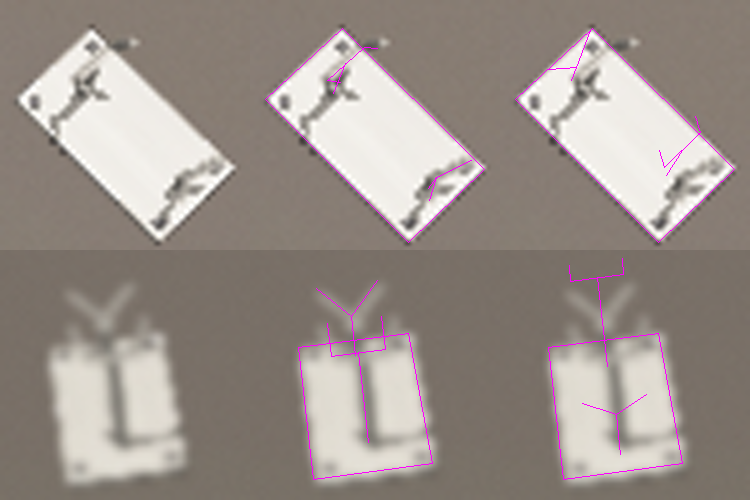

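View pics/zk.png

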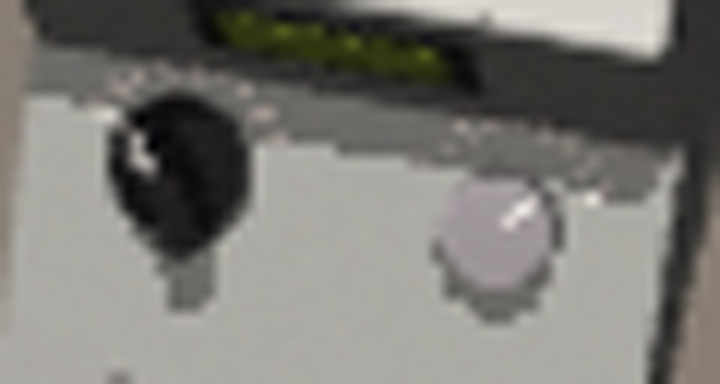

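The middle hypothesis matches, so the rest's high end is towards +x+y (yaw 0.76). The knob's white pointer is at crop (140,148), up-left of the knob centre (180,165), so the bar points roughly 0.5 rad counter-clockwise of up-slope. Next is a planner that converts target poses into rows.

```bash
cat > plan.py <<'E'
from h import *
from scipy.spatial.transform import Rotation as Ro
def cur():
    s=telemetry.state();w,x,y,z=s["tool_rot"];return np.array(s["tcp_pos"]),Ro.from_quat([x,y,z,w])
def down(psi,tilt=0,pre=None):
    "tool y horizontal at angle psi, z down, then turned about own y by tilt"
    y=np.array([np.cos(psi),np.sin(psi),0]);z=np.array([0,0,-1.]);x=np.cross(y,z)
    return Ro.from_matrix(np.c_[x,y,z])*Ro.from_rotvec([0,tilt,0])
def rows(p,R,P,Q,n=None,jaw=-1):
    dv=(R.inv()*Q).as_rotvec();D=np.asarray(P)-p
    m=int(np.ceil(max(np.linalg.norm(D)/.029,np.abs(dv).max()/.098,1)));n=max(n or 1,m)
    for i in range(n):
        tgt=p+(np.asarray(P)-p)/(n-i)
        sh=np.round(R.inv().apply(tgt-p)/.03,2);rv=np.round((R.inv()*Q).as_rotvec()/(n-i)/.1,2)
        print('{"jaw":%g,"delta_pos":%s,"rotation":%s},'%(jaw,(sh+0.).tolist(),(rv+0.).tolist()))
        p=p+R.apply(sh*.03);R=R*Ro.from_rotvec(rv*.1)
    print("ends",p.round(4),"rot err",(R.inv()*Q).magnitude().round(4));return p,R
E
python3 -c "
from plan import *
p,R=cur();rows(p,R,[.4586,-.0632,.13],down(-.235))"
```

```text
{"jaw":-1,"delta_pos":[-0.66, -0.68, 0.15],"rotation":[0.0, 0.0, 0.61]},
{"jaw":-1,"delta_pos":[-0.7, -0.64, 0.15],"rotation":[0.0, 0.0, 0.61]},
{"jaw":-1,"delta_pos":[-0.74, -0.59, 0.15],"rotation":[0.0, 0.0, 0.61]},
{"jaw":-1,"delta_pos":[-0.78, -0.55, 0.15],"rotation":[0.0, 0.0, 0.61]},
{"jaw":-1,"delta_pos":[-0.81, -0.5, 0.15],"rotation":[0.0, 0.0, 0.61]},
{"jaw":-1,"delta_pos":[-0.84, -0.45, 0.15],"rotation":[0.0, 0.0, 0.61]},
{"jaw":-1,"delta_pos":[-0.86, -0.4, 0.15],"rotation":[0.0, 0.0, 0.61]},
{"jaw":-1,"delta_pos":[-0.89, -0.34, 0.16],"rotation":[0.0, 0.0, 0.61]},
{"jaw":-1,"delta_pos":[-0.9, -0.29, 0.15],"rotation":[0.0, 0.0, 0.61]},
{"jaw":-1,"delta_pos":[-0.92, -0.23, 0.16],"rotation":[0.0, 0.0, 0.61]},
{"jaw":-1,"delta_pos":[-0.93, -0.18, 0.15],"rotation":[0.0, 0.0, 0.61]},
{"jaw":-1,"delta_pos":[-0.94, -0.12, 0.16],"rotation":[0.0, 0.0, 0.61]},
{"jaw":-1,"delta_pos":[-0.95, -0.06, 0.15],"rotation":[0.0, 0.0, 0.61]},
{"jaw":-1,"delta_pos":[-0.95, -0.01, 0.16],"rotation":[0.0, 0.0, 0.6]},
{"jaw":-1,"delta_pos":[-0.95, 0.05, 0.15],"rotation":[0.0, 0.0, 0.61]},
{"jaw":-1,"
[... 213 characters left out ...]
"delta_pos":[-0.91, 0.28, 0.15],"rotation":[0.0, 0.0, 0.61]},
{"jaw":-1,"delta_pos":[-0.89, 0.33, 0.16],"rotation":[0.0, 0.0, 0.6]},
{"jaw":-1,"delta_pos":[-0.87, 0.38, 0.15],"rotation":[0.0, 0.0, 0.61]},
{"jaw":-1,"delta_pos":[-0.84, 0.44, 0.16],"rotation":[0.0, 0.0, 0.6]},Traceback (most recent call last):
  File "<string>", line 3, in <module>
    p,R=cur();rows(p,R,[.4586,-.0632,.13],down(-.235))
              ~~~~^^^^^^^^^^^^^^^^^^^^^^^^^^^^^^^^^^^^
  File "plan.py", line 17, in rows
    print("ends",p.round(4),"rot err",(R.inv()*Q).magnitude().round(4));return p,R
                                      ^^^^^^^^^^^^^^^^^^^^^^^^^^^^^
AttributeError: 'float' object has no attribute 'round'
```

Request:
apply_moves:
  increments:
    - {"jaw": -1, "delta_pos": [-0.66, -0.68, 0.15], "rotation": [0, 0, 0.61]}
    - {"jaw": -1, "delta_pos": [-0.7, -0.64, 0.15], "rotation": [0, 0, 0.61]}
    - {"jaw": -1, "delta_pos": [-0.74, -0.59, 0.15], "rotation": [0, 0, 0.61]}
    - {"jaw": -1, "delta_pos": [-0.78, -0.55, 0.15], "rotation": [0, 0, 0.61]}
    - {"jaw": -1, "delta_pos": [-0.81, -0.5, 0.15], "rotation": [0, 0, 0.61]}

```text
t: 2.42
tcp_pos: [0.3139, 0.3985, 0.2088]
tool_rot: [0.0, 0.378, 0.926, 0.0]
ft_force: [0.0, 0.1, 0.5]
finger_gap: 1.001
finger_force: 0.0
```

Request:
apply_moves:
  increments:
    - {"jaw": -1, "delta_pos": [-0.84, -0.45, 0.15], "rotation": [0, 0, 0.61]}
    - {"jaw": -1, "delta_pos": [-0.86, -0.4, 0.15], "rotation": [0, 0, 0.61]}
    - {"jaw": -1, "delta_pos": [-0.89, -0.34, 0.16], "rotation": [0, 0, 0.61]}
    - {"jaw": -1, "delta_pos": [-0.9, -0.29, 0.15], "rotation": [0, 0, 0.61]}
    - {"jaw": -1, "delta_pos": [-0.92, -0.23, 0.16], "rotation": [0, 0, 0.61]}

```text
t: 3.05
tcp_pos: [0.3568, 0.2627, 0.1857]
tool_rot: [0.0, 0.514, 0.858, 0.0]
ft_force: [-0.6, -0.1, -1.2]
finger_gap: 1.0
finger_force: 0.0
```

Request:
apply_moves:
  increments:
    - {"jaw": -1, "delta_pos": [-0.93, -0.18, 0.15], "rotation": [0, 0, 0.61]}
    - {"jaw": -1, "delta_pos": [-0.94, -0.12, 0.16], "rotation": [0, 0, 0.61]}
    - {"jaw": -1, "delta_pos": [-0.95, -0.06, 0.15], "rotation": [0, 0, 0.61]}
    - {"jaw": -1, "delta_pos": [-0.95, -0.01, 0.16], "rotation": [0, 0, 0.6]}
    - {"jaw": -1, "delta_pos": [-0.95, 0.05, 0.15], "rotation": [0, 0, 0.61]}

```text
t: 3.68
tcp_pos: [0.3992, 0.1266, 0.1627]
tool_rot: [0.0, 0.638, 0.77, 0.0]
ft_force: [1.0, -0.0, 0.0]
finger_gap: 0.997
finger_force: 0.0
```

Request:
apply_moves:
  increments:
    - {"jaw": -1, "delta_pos": [-0.95, 0.11, 0.16], "rotation": [0, 0, 0.6]}
    - {"jaw": -1, "delta_pos": [-0.94, 0.17, 0.15], "rotation": [0, 0, 0.61]}
    - {"jaw": -1, "delta_pos": [-0.92, 0.22, 0.16], "rotation": [0, 0, 0.6]}
    - {"jaw": -1, "delta_pos": [-0.91, 0.28, 0.15], "rotation": [0, 0, 0.61]}
    - {"jaw": -1, "delta_pos": [-0.89, 0.33, 0.16], "rotation": [0, 0, 0.6]}

```text
t: 4.3
tcp_pos: [0.442, -0.0097, 0.1393]
tool_rot: [0.0, 0.747, 0.665, 0.0]
ft_force: [0.0, 0.6, 0.8]
finger_gap: 1.002
finger_force: 0.0
```

Request:
apply_moves:
  increments:
    - {"jaw": -1, "delta_pos": [-0.87, 0.38, 0.15], "rotation": [0, 0, 0.61]}
    - {"jaw": -1, "delta_pos": [-0.84, 0.44, 0.16], "rotation": [0, 0, 0.6]}
    - {"jaw": -1, "delta_pos": [0, 0, 0], "rotation": [0, 0, 0]}

```text
t: 4.68
tcp_pos: [0.4587, -0.0644, 0.1297]
tool_rot: [-0.0, 0.786, 0.618, -0.0]
ft_force: [0.4, 0.1, -0.3]
finger_gap: 0.996
finger_force: 0.0
```

Request:
apply_moves:
  increments:
    - {"jaw": -1, "delta_pos": [0, 0, 0.95], "rotation": [0, 0, 0]}
    - {"jaw": -1, "delta_pos": [0, 0, 0.95], "rotation": [0, 0, 0]}
    - {"jaw": -0.6, "delta_pos": [0, 0, 0.95], "rotation": [0, 0, 0]}
    - {"jaw": -0.3, "delta_pos": [0, 0, 0.75], "rotation": [0, 0, 0]}
    - {"jaw": -0.2, "delta_pos": [0, 0, 0.5], "rotation": [0, 0, 0]}
  newtons: 45

```text
t: 5.3
tcp_pos: [0.4579, -0.0622, 0.0059]
tool_rot: [-0.001, 0.785, 0.62, -0.0]
ft_force: [-0.5, 0.5, 0.6]
finger_gap: 0.599
finger_force: 0.0
```

Request:
apply_moves:
  increments:
    - {"jaw": 0, "delta_pos": [0, 0, 0], "rotation": [0, 0, 0]}
    - {"jaw": 1, "delta_pos": [0, 0, 0], "rotation": [0, 0, 0]}
    - {"jaw": 1, "delta_pos": [0, 0, 0], "rotation": [0, 0, 0]}
    - {"jaw": 1, "delta_pos": [0, 0, 0], "rotation": [0, 0, 0]}
    - {"jaw": 1, "delta_pos": [0, 0, 0], "rotation": [0, 0, 0]}

```text
t: 5.92
tcp_pos: [0.4597, -0.0633, 0.0081]
tool_rot: [0.001, 0.785, 0.619, 0.001]
ft_force: [-1.0, 1.0, 6.6]
finger_gap: 0.27
finger_force: 45.3
```

```bash
sed -i 's/.magnitude().round(4)/.magnitude()/' plan.py
cat >> plan.py <<'E'
def cradle(c,yaw):
    h=np.array([np.cos(yaw),np.sin(yaw),0]);a=np.radians(25)
    X=h*np.cos(a)+[0,0,np.sin(a)];Z=-h*np.sin(a)+[0,0,np.cos(a)]
    return np.array([c[0],c[1],.06]),X,np.cross(Z,X),Z
E
python3 -c "
from plan import *
p,R=cur()
p,R=rows(p,R,p+[0,0,.11],down(-.235),jaw=1)
O,X,Y,Z=cradle([.627,-.2021],.762)
rows(p,R,O+X*.008+Z*.067,down(.762-np.pi/2,np.radians(25)),jaw=1)"
```

```text
{"jaw":1,"delta_pos":[0.0, 0.0, -0.92],"rotation":[0.01, 0.0, 0.0]},
{"jaw":1,"delta_pos":[0.0, 0.0, -0.92],"rotation":[0.0, 0.0, 0.0]},
{"jaw":1,"delta_pos":[0.0, 0.0, -0.91],"rotation":[0.01, 0.0, 0.0]},
{"jaw":1,"delta_pos":[0.0, 0.0, -0.92],"rotation":[0.0, 0.0, 0.0]},
ends [ 0.4596 -0.0633  0.1182] rot err 0.0002592890292424752
{"jaw":1,"delta_pos":[-0.47, 0.77, -0.02],"rotation":[-0.16, 0.53, 0.71]},
{"jaw":1,"delta_pos":[-0.42, 0.8, -0.04],"rotation":[-0.16, 0.53, 0.71]},
{"jaw":1,"delta_pos":[-0.36, 0.82, -0.04],"rotation":[-0.15, 0.53, 0.7]},
{"jaw":1,"delta_pos":[-0.3, 0.85, -0.05],"rotation":[-0.16, 0.53, 0.71]},
{"jaw":1,"delta_pos":[-0.23, 0.87, -0.05],"rotation":[-0.15, 0.53, 0.7]},
{"jaw":1,"delta_pos":[-0.17, 0.88, -0.04],"rotation":[-0.16, 0.53, 0.71]},
{"jaw":1,"delta_pos":[-0.1, 0.89, -0.04],"rotation":[-0.15, 0.53, 0.7]},
{"jaw":1,"delta_pos":[-0.04, 0.9, -0.03],"rotation":[-0.16, 0.53, 0.71]},
ends [ 0.6116 -0.2167  0.124 ] rot err 0.00038957718312704115
```

Request:
apply_moves:
  increments:
    - {"jaw": 1, "delta_pos": [0, 0, -0.5], "rotation": [0, 0, 0]}
    - {"jaw": 1, "delta_pos": [0, 0, -0.92], "rotation": [0, 0, 0]}
    - {"jaw": 1, "delta_pos": [0, 0, -0.92], "rotation": [0, 0, 0]}
    - {"jaw": 1, "delta_pos": [0, 0, -0.92], "rotation": [0, 0, 0]}
    - {"jaw": 1, "delta_pos": [0, 0, -0.41], "rotation": [0, 0, 0]}

```text
t: 6.55
tcp_pos: [0.4595, -0.0633, 0.1194]
tool_rot: [0.001, 0.785, 0.619, 0.001]
ft_force: [0.1, 0.6, -1.7]
finger_gap: 0.272
finger_force: 44.5
```

Request:
apply_moves:
  increments:
    - {"jaw": 1, "delta_pos": [-0.47, 0.77, -0.02], "rotation": [-0.16, 0.53, 0.71]}
    - {"jaw": 1, "delta_pos": [-0.42, 0.8, -0.04], "rotation": [-0.16, 0.53, 0.71]}
    - {"jaw": 1, "delta_pos": [-0.36, 0.82, -0.04], "rotation": [-0.15, 0.53, 0.7]}
    - {"jaw": 1, "delta_pos": [-0.3, 0.85, -0.05], "rotation": [-0.16, 0.53, 0.71]}
    - {"jaw": 1, "delta_pos": [-0.23, 0.87, -0.05], "rotation": [-0.15, 0.53, 0.7]}

```text
t: 7.18
tcp_pos: [0.5538, -0.1597, 0.1202]
tool_rot: [-0.052, 0.874, 0.465, 0.128]
ft_force: [0.3, 0.5, -1.1]
finger_gap: 0.269
finger_force: 44.5
```

Request:
apply_moves:
  increments:
    - {"jaw": 1, "delta_pos": [-0.17, 0.88, -0.04], "rotation": [-0.16, 0.53, 0.71]}
    - {"jaw": 1, "delta_pos": [-0.1, 0.89, -0.04], "rotation": [-0.15, 0.53, 0.7]}
    - {"jaw": 1, "delta_pos": [-0.04, 0.9, -0.03], "rotation": [-0.16, 0.53, 0.71]}
    - {"jaw": 1, "delta_pos": [0, 0, 0], "rotation": [0, 0, 0]}

```text
t: 7.68
tcp_pos: [0.6102, -0.2179, 0.1217]
tool_rot: [-0.081, 0.907, 0.362, 0.201]
ft_force: [-0.6, -0.2, -1.3]
finger_gap: 0.268
finger_force: 44.6
```

```bash
cat > run2.py <<'E'
from fit import *
from plan import cur,cradle
s=eyes.grab_frame("side");t=eyes.grab_frame("top");np.save("st2.npy",[s,t],allow_pickle=True)
p,R=cur();print(p,telemetry.state()["finger_gap"])
def over(f,c,yaw,ox,oy,w,h,k):
    im=cv2.resize(f["color"][oy:oy+h,ox:ox+w],None,fx=k,fy=k,interpolation=cv2.INTER_CUBIC)
    def dr(b,col,hull=1):
        q=np.array([proj(f,X) for X in b]);q=(q-[ox,oy]+.5)*k-.5;q=np.round(q).astype(np.int32)
        cv2.polylines(im,[cv2.convexHull(q) if hull else q],bool(hull),col,1)
    for b in IRON: dr(p+R.apply((b-[0,0,.007])*[1,-1,-1]),(0,255,0))
    O,X,Y,Z=cradle(c,yaw);M=np.c_[X,Y,Z]
    for L in([[-57,-20,25],[-57,0,3],[-57,20,25]],[[45,-17,21],[45,-17,0],[45,17,0],[45,17,21]]): dr(O+(np.array(L)/1000)@M.T,(255,0,255),0)
    dr(T([c[0],c[1],yaw],REST[0]),(255,0,0))
    return im
a=over(t,[.6259,-.2001],.760,310,165,75,75,5);b=over(s,[.6277,-.204],.764,175,160,75,75,5)
save("pre",np.hstack([a,b]))
E
python3 run2.py
```

```text
[ 0.60976691 -0.21612576  0.12186893] 0.2703358834445151
```

View pics/pre.png

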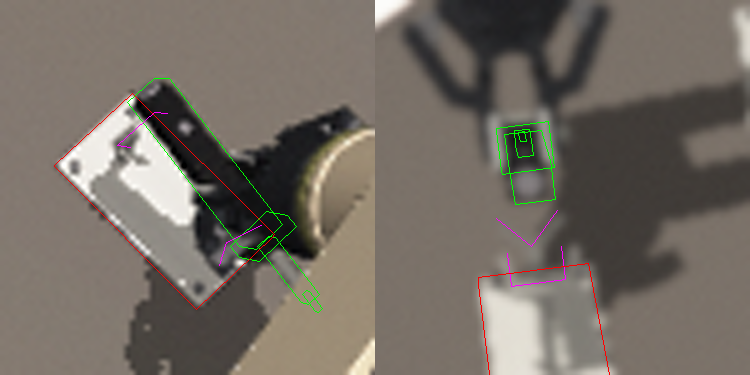

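The picture shows the iron in hand over the rest. In the top view the green model overlaps the handle (140–280, 85–240) and the shaft (318,300). In the side view the butt is near (530,185), close to the model. Next I'll measure the lateral bias.

```bash
cat > prof.py <<'E'
from fit import *
from plan import cur
s,t=np.load("st2.npy",allow_pickle=True);p,R=cur()
def prof(f,xs,zz,half=.03):
    ys=np.arange(-half,half+1e-6,.001);acc=[]
    g=f["color"].astype(np.float32).mean(2)
    for x in xs:
        q=np.array([proj(f,p+R.apply(np.array([x,-y,-(zz-.007)]))) for y in ys],np.float32)
        acc.append(cv2.remap(g,q[:,:1].copy(),q[:,1:].copy(),cv2.INTER_LINEAR)[:,0])
    return ys,np.mean(acc,0)
for nm,f,xs,z in(("top butt half",t,np.arange(.045,.07,.003),.024),("top shaft",t,np.arange(-.1,-.075,.003),.012),("side butt",s,[.073],.02),("side butt low",s,[.075],.008)):
    y,v=prof(f,xs,z);print(nm,[int(a) for a in v[::2]])
E
python3 prof.py
```

```text
top butt half [121, 121, 121, 121, 121, 120, 120, 120, 119, 102, 68, 41, 33, 38, 46, 51, 47, 37, 31, 28, 24, 18, 14, 43, 122, 199, 221, 223, 210, 197, 190]
top shaft [135, 124, 116, 104, 95, 89, 85, 90, 97, 108, 124, 127, 123, 125, 130, 132, 128, 121, 119, 123, 127, 129, 127, 124, 125, 126, 126, 126, 125, 115, 95]
side butt [112, 113, 114, 117, 117, 114, 100, 85, 67, 62, 65, 74, 82, 86, 87, 82, 74, 67, 67, 77, 93, 102, 102, 94, 80, 68, 61, 60, 60, 60, 60]
side butt low [113, 114, 114, 113, 112, 109, 101, 88, 82, 83, 95, 107, 117, 121, 121, 119, 111, 100, 90, 85, 88, 90, 87, 78, 68, 62, 60, 60, 60, 60, 60]
```

```bash
cat >> prof.py <<'E'
print("long")
g=t["color"].astype(np.float32)
for xs,z in((np.arange(.060,.092,.002),.024),(np.arange(-.13,-.09,.002),.012)):
    q=np.array([proj(t,p+R.apply(np.array([x,0,-(z-.007)]))) for x in xs],np.float32)
    v=cv2.remap(g,q[:,:1].copy(),q[:,1:].copy(),cv2.INTER_LINEAR)[:,0]
    print([(int(round(x*1000)),a.astype(int).tolist()) for x,a in zip(xs,v)])
E
python3 prof.py | sed -n '/long/,$p'
python3 -c "
from plan import *
p,R=cur();Q=down(.761-np.pi/2,np.radians(25))
O,X,Y,Z=cradle([.6262,-.2006],.761)
print('rel',[(p-O)@a for a in (X,Y,Z)])
p,R=rows(p,R,O+X*.008+Z*.030,Q,n=4,jaw=1)
rows(p,R,O+X*.008+Z*.009,Q,n=5,jaw=1)"
```

```text
long
[(60, [30, 29, 30]), (62, [30, 29, 29]), (64, [31, 30, 30]), (66, [32, 30, 31]), (68, [31, 30, 31]), (70, [31, 31, 32]), (72, [39, 39, 40]), (74, [59, 57, 58]), (76, [103, 98, 100]), (78, [107, 102, 104]), (80, [103, 97, 98]), (82, [113, 105, 101]), (84, [123, 113, 106]), (86, [128, 119, 109]), (88, [130, 120, 111]), (90, [130, 120, 111])]
[(-130, [156, 141, 117]), (-128, [156, 140, 117]), (-126, [156, 140, 117]), (-124, [155, 139, 117]), (-122, [156, 139, 117]), (-120, [155, 139, 117]), (-118, [154, 140, 117]), (-116, [155, 140, 117]), (-114, [156, 140, 117]), (-112, [155, 140, 117]), (-110, [155, 140, 117]), (-108, [155, 140, 117]), (-106, [155, 140, 118]), (-104, [156, 140, 118]), (-102, [156, 141, 118]), (-100, [156, 140, 118]), (-98, [156, 140, 118]), (-96, [156, 141, 118]), (-94, [155, 140, 118]), (-92, [151, 138, 119]), (-90, [144, 134, 121])]
rel [np.float64(0.005657816076706802), np.float64(9.00861342182428e-05), np.float64(0.06562653195967928)]
{"jaw":1,"delta_pos":[0.02, 0.0, 0.3],"rotation":[-0.01, 0.0, 0.0]},
{"jaw":1,"delta_pos":[0.02, 0.0, 0.3],"rotation":[0.0, 0.0, 0.0]},
{"jaw":1,"delta_pos":[0.02, 0.0, 0.29],"rotation":[-0.01, 0.01, 0.0]},
{"jaw":1,"delta_pos":[0.02, 0.0, 0.3],"rotation":[0.0, 0.0, 0.0]},
ends [ 0.6222 -0.2042  0.0905] rot err 0.000593540335709799
{"jaw":1,"delta_pos":[0.0, 0.0, 0.14],"rotation":[0.0, 0.0, 0.0]},
{"jaw":1,"delta_pos":[0.0, 0.0, 0.14],"rotation":[0.0, 0.0, 0.0]},
{"jaw":1,"delta_pos":[0.0, 0.0, 0.14],"rotation":[0.0, 0.0, 0.0]},
{"jaw":1,"delta_pos":[0.0, 0.0, 0.14],"rotation":[0.0, 0.0, 0.0]},
{"jaw":1,"delta_pos":[0.0, 0.0, 0.14],"rotation":[0.0, 0.0, 0.0]},
ends [ 0.6286 -0.1981  0.0715] rot err 0.000593540335709799
```

Request:
apply_moves:
  increments:
    - {"jaw": 1, "delta_pos": [0.02, 0, 0.3], "rotation": [-0.01, 0, 0]}
    - {"jaw": 1, "delta_pos": [0.02, 0, 0.3], "rotation": [0, 0, 0]}
    - {"jaw": 1, "delta_pos": [0.02, 0, 0.3], "rotation": [-0.01, 0, 0]}
    - {"jaw": 1, "delta_pos": [0.02, 0, 0.3], "rotation": [0, 0, 0]}
    - {"jaw": 1, "delta_pos": [0, 0, 0.25], "rotation": [0, 0, 0]}

```text
t: 8.4
tcp_pos: [0.6256, -0.2018, 0.0836]
tool_rot: [-0.08, 0.906, 0.363, 0.201]
ft_force: [-0.1, 0.5, -1.9]
finger_gap: 0.266
finger_force: 44.6
```

Request:
apply_moves:
  increments:
    - {"jaw": 1, "delta_pos": [0, 0, 0.14], "rotation": [0, 0, 0]}
    - {"jaw": 1, "delta_pos": [0, 0, 0.12], "rotation": [0, 0, 0]}
    - {"jaw": 1, "delta_pos": [0, 0, 0], "rotation": [0, 0, 0]}

```text
t: 8.78
tcp_pos: [0.6279, -0.2, 0.0771]
tool_rot: [-0.08, 0.906, 0.363, 0.201]
ft_force: [0.1, 0.9, -1.1]
finger_gap: 0.268
finger_force: 44.6
```

Request:
apply_moves:
  increments:
    - {"jaw": 1, "delta_pos": [0, 0, 0.1], "rotation": [0, 0, 0]}
    - {"jaw": 1, "delta_pos": [0, 0, 0.06], "rotation": [0, 0, 0]}
    - {"jaw": 1, "delta_pos": [0, 0, 0], "rotation": [0, 0, 0]}

```text
t: 9.15
tcp_pos: [0.6293, -0.1986, 0.0728]
tool_rot: [-0.08, 0.906, 0.363, 0.201]
ft_force: [-0.2, -1.0, -1.8]
finger_gap: 0.268
finger_force: 44.6
```

Request:
apply_moves:
  increments:
    - {"jaw": 1, "delta_pos": [0, 0, 0.05], "rotation": [0, 0, 0]}
    - {"jaw": 1, "delta_pos": [0, 0, 0], "rotation": [0, 0, 0]}

```text
t: 9.4
tcp_pos: [0.6298, -0.1981, 0.0715]
tool_rot: [-0.08, 0.906, 0.363, 0.201]
ft_force: [-1.0, 0.4, -1.4]
finger_gap: 0.268
finger_force: 44.6
```

Request:
apply_moves:
  increments:
    - {"jaw": 1, "delta_pos": [0, 0, 0.04], "rotation": [0, 0, 0]}
    - {"jaw": 1, "delta_pos": [0, 0, 0], "rotation": [0, 0, 0]}

```text
t: 9.65
tcp_pos: [0.6302, -0.1978, 0.0704]
tool_rot: [-0.08, 0.906, 0.363, 0.201]
ft_force: [-0.9, 0.3, -2.2]
finger_gap: 0.268
finger_force: 44.6
```

Request:
apply_moves:
  increments:
    - {"jaw": 1, "delta_pos": [0, 0, 0.04], "rotation": [0, 0, 0]}
    - {"jaw": 1, "delta_pos": [0, 0, 0], "rotation": [0, 0, 0]}

```text
t: 9.9
tcp_pos: [0.6307, -0.1978, 0.0699]
tool_rot: [-0.079, 0.906, 0.363, 0.201]
ft_force: [-3.7, -1.2, 2.2]
finger_gap: 0.265
finger_force: 45.1
```

Contact felt (about 4 N along the cradle normal). Releasing.

Request:
apply_moves:
  increments:
    - {"jaw": 0.4, "delta_pos": [0, 0, 0], "rotation": [0, 0, 0]}
    - {"jaw": 0.2, "delta_pos": [0, 0, 0], "rotation": [0, 0, 0]}
    - {"jaw": 0, "delta_pos": [0, 0, 0], "rotation": [0, 0, 0]}
    - {"jaw": -0.2, "delta_pos": [0, 0, 0], "rotation": [0, 0, 0]}

```text
t: 10.4
tcp_pos: [0.6306, -0.1975, 0.0694]
tool_rot: [-0.08, 0.906, 0.363, 0.201]
ft_force: [1.0, 0.1, 0.0]
finger_gap: 0.6
finger_force: 0.0
```

Request:
apply_moves:
  increments:
    - {"jaw": -0.2, "delta_pos": [0, 0, -0.3], "rotation": [0, 0, 0]}
    - {"jaw": -0.2, "delta_pos": [0, 0, -0.8], "rotation": [0, 0, 0]}
    - {"jaw": -0.2, "delta_pos": [0, 0, -1], "rotation": [0, 0, 0]}
    - {"jaw": -0.2, "delta_pos": [0, 0, -1], "rotation": [0, 0, 0]}
    - {"jaw": -0.2, "delta_pos": [0, 0, -1], "rotation": [0, 0, 0]}

```text
t: 11.02
tcp_pos: [0.5924, -0.2337, 0.1825]
tool_rot: [-0.079, 0.906, 0.363, 0.201]
ft_force: [0.1, -0.5, 0.6]
finger_gap: 0.601
finger_force: 0.0
```

```bash
cat > run3.py <<'E'
from fit import *
from plan import cradle
from scipy.optimize import differential_evolution
np.set_printoptions(precision=4,suppress=True)
s=eyes.grab_frame("side");t=eyes.grab_frame("top");np.save("st3.npy",[s,t],allow_pickle=True)
for k in range(2):
    f=t if k==0 else eyes.grab_frame("top")
    for n in("knob_grip","dial_mark","station"): print(n,[(np.round(d["pixel"],1).tolist(),round(d["confidence"],2)) for d in finder.pinpoint(n,f)[:2]])
    for n in("standby_knob","station"):
        L=finder.silhouettes(n,f)
        for d in L[:2]:
            print(n,d["region"].sum(),np.round(d["pixel"],1),d["confidence"])
            if n=="station" and k==0: print(fit(ST,[(f,d["region"])],[.615,.198,-.18]))
            if n=="standby_knob" and k==0: np.save("km.npy",d["region"])
L=finder.silhouettes("station",s)
for d in L: print("side",d["region"].sum(),d["pixel"]); 
if L:
    d=max(L,key=lambda d:d["region"].sum());print(fit(ST,[(s,d["region"])],[.615,.198,-.18]))
# iron in rest view
ims=[]
for f,ox,oy,c,yaw in((t,315,165,[.6260,-.2002],.760),(s,172,170,[.6277,-.204],.764)):
    k=6;im=cv2.resize(f["color"][oy:oy+62,ox:ox+62],None,fx=k,fy=k,interpolation=cv2.INTER_CUBIC)
    O,X,Y,Z=cradle(c,yaw);M=np.c_[X,Y,Z]
    for b in IRON:
        q=np.array([proj(f,O+v@M.T) for v in b]);q=np.round((q-[ox,oy]+.5)*k-.5).astype(np.int32);cv2.polylines(im,[cv2.convexHull(q)],True,(0,255,0),1)
    ims.append(im)
save("placed",np.hstack(ims))
E
python3 run3.py
```

```text
knob_grip [([213.0, 193.1], 0.67)]
dial_mark [([240.1, 196.6], 0.41)]
station [([226.5, 209.3], 0.73), ([210.9, 193.3], 0.68)]
standby_knob 103 [212.7 190.8] 0.44
station 3897 [225.8 191.2] 0.92
(array([ 0.6152,  0.1977, -0.1714]), np.float64(0.05252195883724837))
knob_grip [([212.2, 192.3], 0.61)]
dial_mark [([241.0, 196.6], 0.43)]
station [([228.0, 207.1], 0.58)]
station 3979 [225.  190.1] 0.89
side 5013 [307.5, 257.3]
(array([ 0.6153,  0.1954, -0.1748]), np.float64(0.05183984923390434))
```

View pics/placed.png

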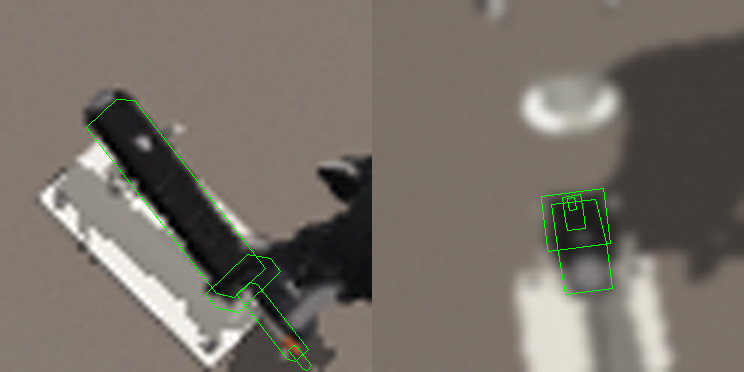

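The picture shows the iron lying in the forks, parallel to the model and about 9 mm up-slope: butt at crop (105,95), tip at (290,345). Next I'll fit the knob's position and bar angle.

```bash
cat > knob.py <<'E'
from fit import *
from scipy.optimize import brute
np.set_printoptions(precision=4,suppress=True)
s,t=np.load("st3.npy",allow_pickle=True)
P=[.6152,.1976,-.172]
u=np.array([np.cos(np.pi/6),0,.5]);v=np.array([0,1.,0]);n=np.array([-.5,0,np.cos(np.pi/6)])
def K(x,a,y=45):
    c=np.array([x,y,45+(x+75)*.575]);b=np.cos(a)*u+np.sin(a)*v;w=np.cross(n,b)
    th=np.linspace(0,2*np.pi,40)
    sk=np.array([c+20*(np.cos(q)*u+np.sin(q)*v)+h*n for q in th for h in(0,5)])/1000
    bar=np.array([c+i*20*b+j*5.5*w+h*n for i in(-1,1) for j in(-1,1) for h in(5,31)])/1000
    line=np.array([c+i*b+31*n for i in(4,20)])/1000
    return c,b,w,sk,bar,line
ox,oy,w0,h0=198,176,32,38
g=t["color"].astype(float).mean(2)[oy:oy+h0,ox:ox+w0]
print(g[4:30,6:24].astype(int))
obs=np.clip((110-g)/80,0,1);obs[:9,:]*=0  # dark knob
yy=np.arange(h0)
def cost(q):
    c,b,w,sk,bar,l=K(q[0],q[1],q[2] if len(q)>2 else 45)
    r=render(t,[sk,bar],P,ox,oy,w0,h0);r[:9]=0
    return np.abs(cv2.GaussianBlur(r-obs,(0,0),.6))[:28].sum()
if __name__=="__main__":
    for a0 in np.arange(-1.4,1.6,.4):
        r=min((minimize(cost,[x,a0],method="Nelder-Mead",options=dict(initial_simplex=[[x,a0],[x+6,a0],[x,a0+.25]])) for x in(0,15)),key=lambda r:r.fun);print(a0,r.x,r.fun)
E
python3 knob.py
```

```text
[[ 49  51  50  49  49  49  48  50  49  46  23  11  26  37  41  39  44  66]
 [ 48  49  48  48  48  48  49  49  50  49  45  17  12  32  38  39  39  41]
 [ 98  87  85  60  61  49  47  49  48  49  48  49  45  39  37  35  28  31]
 [ 98 101 102 101 100  97  90 103  73  65  78  47  47  49  48  48  48  46]
 [103 101 104 120 107 141  97 105 119 103 120 101 106  84  71  60  59  47]
 [102 100 105 128 142 105 103  99  79  80 103 101 103 108 140 100 101  98]
 [105 123 121 102 105  96  55  28  21  22  32  70 101 103 105 101 103 100]
 [162 166 191 183  79  24  19  15  15  21  20  22  48  80 107 146 139 101]
 [163 163 159 124  85  30  24  13  16  29  28  30  31  43 103 106 105 102]
 [164 162 154  51  58 144  28   8  15  24  31  28  30  38  84 104 126 140]
 [164 163 155  57  58 149  29  21  13  17  27  30  30  28  58 161 163 163]
 [164 164 153  31  53 155 145  29  12  12  24  30  29  29  59 163 165 164]
 [164 164 154  35  22  48  86  31  20  15  19  29  32  31  60 164 163 164]
 [165 163 157  84  19  19  30  33  31  13  16  22  28  29  59 163 163 163]
 [166 163 159 119  26  22  31  27  30  19  16  23 
[... 587 characters left out ...]
 101 101 112 164 165 164 163 163 163]
 [164 163 165 164 164 162 163 159 102 101 112 162 164 164 163 165 164 163]
 [164 163 164 164 164 163 165 164 162 161 162 163 163 164 165 165 164 164]
 [164 164 164 163 165 164 164 164 165 163 164 164 164 165 165 164 163 164]]
-1.4 [21.6257 -2.7487] 27.63832478095788
-0.9999999999999999 [21.5879  0.4213] 27.532925235270724
-0.5999999999999999 [21.6229  0.4191] 27.418634719946454
-0.19999999999999973 [21.5231  0.3946] 27.625910612396865
0.20000000000000018 [21.6176  0.4209] 27.425907603739258
0.6000000000000001 [21.6263  0.3933] 27.63832478095788
1.0000000000000004 [21.6239  0.4203] 27.418634719946454
1.4000000000000004 [21.6234  0.4192] 27.418634719946454
```

```bash
cat > k2.py <<'E'
from knob import *
for x in(18,21.6,25):
  for a in(.35,.5,.65):
    c,b,w,sk,bar,l=K(x,a);q=[proj(t,X) for X in T(P,np.vstack([l,[(c+27*n)/1000],[(c-20*b-5.5*w+31*n)/1000],[(c-20*b+5.5*w+31*n)/1000]]))]
    print(x,a,"line",q[0].round(1),q[1].round(1),"grip",q[2].round(1),"low end",q[3].round(1),q[4].round(1),round(cost([x,a]),2))
E
python3 k2.py | grep -v '^ *\['
```

```text
18 0.35 line [210.3 193.4] [209.2 188.6] grip [210.9 194.3] low end [213.7 200.2] [210.4 200.8] 48.08
18 0.5 line [210.1 193.4] [208.3 188.9] grip [210.9 194.3] low end [214.4 199.8] [211.3 200.8] 46.99
18 0.65 line [210.  193.5] [207.5 189.2] grip [210.9 194.3] low end [215.2 199.2] [212.3 200.7] 46.43
21.6 0.35 line [210.5 192.2] [209.3 187.4] grip [211.  193.1] low end [213.8 199. ] [210.5 199.6] 28.21
21.6 0.5 line [210.3 192.2] [208.4 187.6] grip [211.  193.1] low end [214.6 198.5] [211.5 199.6] 28.12
21.6 0.65 line [210.1 192.3] [207.6 188. ] grip [211.  193.1] low end [215.3 198. ] [212.4 199.5] 30.62
25 0.35 line [210.6 191. ] [209.4 186.2] grip [211.1 191.9] low end [213.9 197.8] [210.7 198.4] 44.4
25 0.5 line [210.4 191. ] [208.6 186.4] grip [211.1 191.9] low end [214.7 197.4] [211.6 198.4] 46.12
25 0.65 line [210.2 191.1] [207.7 186.8] grip [211.1 191.9] low end [215.4 196.8] [212.6 198.3] 48.12
```

```bash
cat > k3.py <<'E'
from knob import *
from plan import *
r=minimize(cost,[21.6,.48,45],method="Nelder-Mead",options=dict(initial_simplex=[[21.6,.48,45],[24,.48,45],[21.6,.6,45],[21.6,.48,48]]));print(r.x,r.fun)
def knobpose(x=21.6,a=.5,y=45,out=10):
    c,b,w,*_=K(x,a,y);r=Ro.from_euler('z',P[2])
    pos=T(P,((c+out*n)/1000)[None])[0]
    return pos,Ro.from_matrix(np.c_[r.apply(np.cross(w,-n)),r.apply(w),r.apply(-n)])
if __name__=="__main__":
    p,R=cur()
    print("A");p,R=rows(p,R,[.50,-.02,.26],down(.5),jaw=.3)
    pos,Q=knobpose(y=45,out=80);print("B",pos,knobpose()[0]);rows(p,R,pos,Q,jaw=.3)
E
python3 k3.py | grep -v '^ *\[\?\[ *[0-9]* '
```

```text
[21.4467  0.5059 45.4488] 27.410764890233807
A
{"jaw":0.3,"delta_pos":[0.25, -0.52, -0.09],"rotation":[0.2, -0.26, -0.92]},
{"jaw":0.3,"delta_pos":[0.3, -0.5, -0.09],"rotation":[0.2, -0.26, -0.92]},
{"jaw":0.3,"delta_pos":[0.34, -0.47, -0.09],"rotation":[0.21, -0.27, -0.92]},
{"jaw":0.3,"delta_pos":[0.38, -0.44, -0.09],"rotation":[0.21, -0.26, -0.92]},
{"jaw":0.3,"delta_pos":[0.41, -0.4, -0.09],"rotation":[0.2, -0.27, -0.92]},
{"jaw":0.3,"delta_pos":[0.45, -0.36, -0.09],"rotation":[0.21, -0.26, -0.92]},
{"jaw":0.3,"delta_pos":[0.48, -0.32, -0.1],"rotation":[0.2, -0.27, -0.92]},
{"jaw":0.3,"delta_pos":[0.5, -0.28, -0.1],"rotation":[0.21, -0.26, -0.92]},
{"jaw":0.3,"delta_pos":[0.52, -0.24, -0.11],"rotation":[0.2, -0.27, -0.92]},
{"jaw":0.3,"delta_pos":[0.54, -0.19, -0.12],"rotation":[0.21, -0.26, -0.92]},
{"jaw":0.3,"delta_pos":[0.55, -0.14, -0.14],"rotation":[0.2, -0.27, -0.92]},
{"jaw":0.3,"delta_pos":[0.56, -0.1, -0.15],"rotation":[0.21, -0.26, -0.92]},
{"jaw":0.3,"delta_pos":[0.56, -0.05, -0.16],"rotation":[0.2, -0.27, -0.92]},
{"jaw":0.3,"delta_pos":[0.56, 0.01, -0.17],"rotation"
[... 557 characters left out ...]
tation":[-0.08, -0.4, -0.98]},
{"jaw":0.3,"delta_pos":[0.12, 0.68, 0.18],"rotation":[-0.08, -0.4, -0.97]},
{"jaw":0.3,"delta_pos":[0.06, 0.69, 0.18],"rotation":[-0.08, -0.4, -0.98]},
{"jaw":0.3,"delta_pos":[0.0, 0.69, 0.18],"rotation":[-0.08, -0.4, -0.97]},
{"jaw":0.3,"delta_pos":[-0.06, 0.68, 0.19],"rotation":[-0.08, -0.4, -0.98]},
{"jaw":0.3,"delta_pos":[-0.12, 0.67, 0.2],"rotation":[-0.08, -0.39, -0.97]},
{"jaw":0.3,"delta_pos":[-0.17, 0.66, 0.21],"rotation":[-0.09, -0.4, -0.98]},
{"jaw":0.3,"delta_pos":[-0.23, 0.63, 0.22],"rotation":[-0.08, -0.39, -0.97]},
{"jaw":0.3,"delta_pos":[-0.28, 0.61, 0.23],"rotation":[-0.09, -0.4, -0.98]},
ends [0.6047 0.245  0.1698] rot err 0.000652166673940341
```

Request:
apply_moves:
  increments:
    - {"jaw": 0.3, "delta_pos": [0.25, -0.52, -0.09], "rotation": [0.2, -0.26, -0.92]}
    - {"jaw": 0.3, "delta_pos": [0.3, -0.5, -0.09], "rotation": [0.2, -0.26, -0.92]}
    - {"jaw": 0.3, "delta_pos": [0.34, -0.47, -0.09], "rotation": [0.21, -0.27, -0.92]}
    - {"jaw": 0.3, "delta_pos": [0.38, -0.44, -0.09], "rotation": [0.21, -0.26, -0.92]}
    - {"jaw": 0.3, "delta_pos": [0.41, -0.4, -0.09], "rotation": [0.2, -0.27, -0.92]}

```text
t: 12.35
tcp_pos: [0.5594, -0.1566, 0.2096]
tool_rot: [-0.053, 0.805, 0.575, 0.135]
ft_force: [0.7, 0.0, -0.1]
finger_gap: 0.35
finger_force: 0.0
```

Request:
apply_moves:
  increments:
    - {"jaw": 0.3, "delta_pos": [0.45, -0.36, -0.09], "rotation": [0.21, -0.26, -0.92]}
    - {"jaw": 0.3, "delta_pos": [0.48, -0.32, -0.1], "rotation": [0.2, -0.27, -0.92]}
    - {"jaw": 0.3, "delta_pos": [0.5, -0.28, -0.1], "rotation": [0.21, -0.26, -0.92]}
    - {"jaw": 0.3, "delta_pos": [0.52, -0.24, -0.11], "rotation": [0.2, -0.27, -0.92]}
    - {"jaw": 0.3, "delta_pos": [0.54, -0.19, -0.12], "rotation": [0.21, -0.26, -0.92]}

```text
t: 12.98
tcp_pos: [0.5265, -0.0804, 0.2377]
tool_rot: [-0.024, 0.656, 0.751, 0.062]
ft_force: [-0.6, -0.4, 0.5]
finger_gap: 0.351
finger_force: 0.0
```

Request:
apply_moves:
  increments:
    - {"jaw": 0.3, "delta_pos": [0.55, -0.14, -0.14], "rotation": [0.2, -0.27, -0.92]}
    - {"jaw": 0.3, "delta_pos": [0.56, -0.1, -0.15], "rotation": [0.21, -0.26, -0.92]}
    - {"jaw": 0.3, "delta_pos": [0.56, -0.05, -0.16], "rotation": [0.2, -0.27, -0.92]}
    - {"jaw": 0.3, "delta_pos": [0.56, 0.01, -0.17], "rotation": [0.21, -0.26, -0.91]}

```text
t: 13.48
tcp_pos: [0.4999, -0.0194, 0.2606]
tool_rot: [0.0, 0.509, 0.861, -0.0]
ft_force: [-0.2, -0.4, 0.3]
finger_gap: 0.347
finger_force: 0.0
```

Request:
apply_moves:
  increments:
    - {"jaw": 0.3, "delta_pos": [0.43, 0.52, 0.21], "rotation": [-0.08, -0.4, -0.97]}
    - {"jaw": 0.3, "delta_pos": [0.39, 0.56, 0.2], "rotation": [-0.08, -0.4, -0.98]}
    - {"jaw": 0.3, "delta_pos": [0.34, 0.59, 0.19], "rotation": [-0.08, -0.4, -0.97]}
    - {"jaw": 0.3, "delta_pos": [0.29, 0.62, 0.19], "rotation": [-0.08, -0.4, -0.98]}
    - {"jaw": 0.3, "delta_pos": [0.24, 0.65, 0.18], "rotation": [-0.08, -0.4, -0.97]}

```text
t: 14.1
tcp_pos: [0.5377, 0.0753, 0.2281]
tool_rot: [0.096, 0.284, 0.953, -0.034]
ft_force: [-0.2, -0.6, 0.0]
finger_gap: 0.352
finger_force: 0.0
```

Request:
apply_moves:
  increments:
    - {"jaw": 0.3, "delta_pos": [0.18, 0.67, 0.18], "rotation": [-0.08, -0.4, -0.98]}
    - {"jaw": 0.3, "delta_pos": [0.12, 0.68, 0.18], "rotation": [-0.08, -0.4, -0.97]}
    - {"jaw": 0.3, "delta_pos": [0.06, 0.69, 0.18], "rotation": [-0.08, -0.4, -0.98]}
    - {"jaw": 0.3, "delta_pos": [0, 0.69, 0.18], "rotation": [-0.08, -0.4, -0.97]}
    - {"jaw": 0.3, "delta_pos": [-0.06, 0.68, 0.19], "rotation": [-0.08, -0.4, -0.98]}

```text
t: 14.72
tcp_pos: [0.5752, 0.1702, 0.1955]
tool_rot: [0.184, 0.039, 0.98, -0.065]
ft_force: [-0.1, -0.3, -0.5]
finger_gap: 0.348
finger_force: 0.0
```

```bash
cat > k4.py <<'E'
import sys;from k3 import *
p,R=cur();print(p,telemetry.state()["joint_pos"].round(3))
pos,Q=knobpose(21.45,.506,45.4,float(sys.argv[1]));rows(p,R,pos,Q,jaw=float(sys.argv[2]),n=int(sys.argv[3]))
E
python3 k4.py 80 .3 4 | tail -7
```

```text
[0.5752 0.1702 0.1955] [ 0.359 -0.11   1.848 -0.289  1.123 -1.043]
{"jaw":0.3,"delta_pos":[-0.09, 0.54, 0.16],"rotation":[-0.07, -0.31, -0.78]},
{"jaw":0.3,"delta_pos":[-0.13, 0.52, 0.16],"rotation":[-0.07, -0.31, -0.79]},
{"jaw":0.3,"delta_pos":[-0.17, 0.51, 0.17],"rotation":[-0.06, -0.31, -0.78]},
{"jaw":0.3,"delta_pos":[-0.2, 0.5, 0.18],"rotation":[-0.06, -0.32, -0.79]},
{"jaw":0.3,"delta_pos":[-0.23, 0.48, 0.2],"rotation":[-0.07, -0.31, -0.78]},
ends [0.6047 0.2455 0.1697] rot err 0.0003458433649464878
```

Request:
apply_moves:
  increments:
    - {"jaw": 0.3, "delta_pos": [-0.09, 0.54, 0.16], "rotation": [-0.07, -0.31, -0.78]}
    - {"jaw": 0.3, "delta_pos": [-0.13, 0.52, 0.16], "rotation": [-0.07, -0.31, -0.79]}
    - {"jaw": 0.3, "delta_pos": [-0.17, 0.51, 0.17], "rotation": [-0.06, -0.31, -0.78]}
    - {"jaw": 0.3, "delta_pos": [-0.2, 0.5, 0.18], "rotation": [-0.06, -0.32, -0.79]}
    - {"jaw": 0.3, "delta_pos": [-0.23, 0.48, 0.2], "rotation": [-0.07, -0.31, -0.78]}

```text
t: 15.35
tcp_pos: [0.6048, 0.2452, 0.1698]
tool_rot: [0.244, -0.16, 0.953, -0.086]
ft_force: [-0.2, -0.8, -0.4]
finger_gap: 0.351
finger_force: 0.0
```

```bash
python3 k4.py 30 .3 3 | tail -5; python3 k4.py 10 .3 3 | tail -4; python3 -c "
from h import *
t=eyes.grab_frame('top');save('app',cv2.resize(t['color'][165:225,185:265],None,fx=8,fy=8,interpolation=cv2.INTER_CUBIC))"
```

```text
[0.6048 0.2452 0.1698] [ 0.475 -0.039  1.869 -0.389  0.919 -1.252]
{"jaw":0.3,"delta_pos":[0.0, 0.0, 0.55],"rotation":[0.0, 0.0, 0.0]},
{"jaw":0.3,"delta_pos":[0.0, 0.01, 0.56],"rotation":[0.0, 0.0, 0.0]},
{"jaw":0.3,"delta_pos":[0.0, 0.0, 0.55],"rotation":[0.0, -0.01, -0.01]},
ends [0.6293 0.2412 0.1266] rot err 0.0004145086182254819
{"jaw":0.3,"delta_pos":[0.0, 0.0, 0.78],"rotation":[0.0, 0.0, 0.0]},
{"jaw":0.3,"delta_pos":[0.0, 0.01, 0.78],"rotation":[0.0, 0.0, 0.0]},
{"jaw":0.3,"delta_pos":[0.0, 0.0, 0.77],"rotation":[0.0, -0.01, -0.01]},
ends [0.6392 0.2395 0.1091] rot err 0.0004145086182254819
```

View pics/app.png

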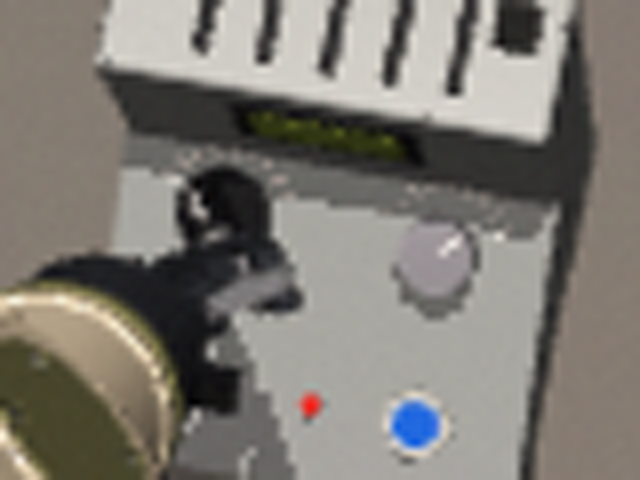

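The picture shows the gripper just above and in front of the knob (crop 225,215), with the knob's pointer still up-left. The dial at (435,255) is clear. Descending along the knob axis.

Request:
apply_moves:
  increments:
    - {"jaw": 0.3, "delta_pos": [0, 0, 0.55], "rotation": [0, 0, 0]}
    - {"jaw": 0.3, "delta_pos": [0, 0.01, 0.55], "rotation": [0, 0, 0]}
    - {"jaw": 0.3, "delta_pos": [0, 0, 0.45], "rotation": [0, 0, 0]}
    - {"jaw": 0.3, "delta_pos": [0, 0, 0.2], "rotation": [0, 0, 0]}
  newtons: 30

```text
t: 15.9
tcp_pos: [0.6304, 0.2393, 0.1225]
tool_rot: [0.242, -0.158, 0.953, -0.086]
ft_force: [-0.3, -0.6, -0.1]
finger_gap: 0.349
finger_force: 0.0
```

Request:
apply_moves:
  increments:
    - {"jaw": 0.3, "delta_pos": [0, 0, 0.2], "rotation": [0, 0, 0]}
    - {"jaw": 0.3, "delta_pos": [0, 0, 0.15], "rotation": [0, 0, 0]}
    - {"jaw": 0.3, "delta_pos": [0, 0, 0.15], "rotation": [0, 0, 0]}
    - {"jaw": 0.3, "delta_pos": [0, 0, 0], "rotation": [0, 0, 0]}

```text
t: 16.4
tcp_pos: [0.6378, 0.2389, 0.1111]
tool_rot: [0.243, -0.159, 0.953, -0.086]
ft_force: [-0.2, 0.1, 0.7]
finger_gap: 0.348
finger_force: 0.0
```

Request:
apply_moves:
  increments:
    - {"jaw": 0.5, "delta_pos": [0, 0, 0.07], "rotation": [0, 0, 0]}
    - {"jaw": 0.7, "delta_pos": [0, 0, 0], "rotation": [0, 0, 0]}
    - {"jaw": 1, "delta_pos": [0, 0, 0], "rotation": [0, 0, 0]}
    - {"jaw": 1, "delta_pos": [0, 0, 0], "rotation": [0, 0, 0]}

```text
t: 16.9
tcp_pos: [0.6387, 0.2399, 0.1096]
tool_rot: [0.244, -0.159, 0.953, -0.085]
ft_force: [0.8, 5.6, -2.0]
finger_gap: 0.121
finger_force: 34.2
```

Request:
apply_moves:
  increments:
    - {"jaw": 1, "delta_pos": [0, 0, 0], "rotation": [0, 0, 0.7]}
    - {"jaw": 1, "delta_pos": [0, 0, 0], "rotation": [0, 0, 0.8]}
    - {"jaw": 1, "delta_pos": [0, 0, 0], "rotation": [0, 0, 0.8]}
    - {"jaw": 1, "delta_pos": [0, 0, 0], "rotation": [0, 0, 0.8]}
    - {"jaw": 1, "delta_pos": [0, 0, 0], "rotation": [0, 0, 0.8]}

```text
t: 17.52
tcp_pos: [0.6386, 0.2409, 0.1094]
tool_rot: [0.256, 0.03, 0.966, -0.035]
ft_force: [1.0, 10.6, -5.4]
finger_gap: 0.118
finger_force: 34.0
```

Request:
apply_moves:
  increments:
    - {"jaw": 1, "delta_pos": [0, 0, 0], "rotation": [0, 0, 0.8]}
    - {"jaw": 1, "delta_pos": [0, 0, 0], "rotation": [0, 0, 0.8]}
    - {"jaw": 1, "delta_pos": [0, 0, 0], "rotation": [0, 0, 0.8]}
    - {"jaw": 1, "delta_pos": [0, 0, 0], "rotation": [0, 0, 0.8]}
    - {"jaw": 1, "delta_pos": [0, 0, 0], "rotation": [0, 0, 0.8]}

```text
t: 18.15
tcp_pos: [0.6389, 0.2419, 0.1095]
tool_rot: [0.258, 0.221, 0.94, 0.017]
ft_force: [4.7, 15.4, -8.8]
finger_gap: 0.121
finger_force: 33.4
```

```bash
cat > k5.py <<'E'
from k3 import *
p,R=cur();s=telemetry.state()
for a in(.506,):
    Q=knobpose(21.45,a,45.4)[1];print("turn",(Q.inv()*R).as_rotvec().round(3))
print(s["ft_force"].round(2),s["ft_torque"].round(3),"torque about tool z",R.inv().apply(s["ft_torque"]).round(3),R.inv().apply(s["ft_force"]).round(2),s["finger_gap"],s["joint_pos"].round(2))
E
python3 k5.py | tail -3
```

```text
[21.4467  0.5059 45.4488] 27.410764890233807
turn [-0.004  0.     0.796]
[ 4.72 15.43 -8.8 ] [2.225 0.254 1.363] torque about tool z [-2.255  1.332 -0.105] [ 7.11 14.55  8.69] 0.1209629028556392 [ 0.44  0.1   1.84 -0.41  0.8  -0.44]
```

Request:
apply_moves:
  increments:
    - {"jaw": 1, "delta_pos": [0.02, 0.05, 0.03], "rotation": [0, 0, 0.8]}
    - {"jaw": 1, "delta_pos": [0.02, 0.05, 0.02], "rotation": [0, 0, 0.8]}
    - {"jaw": 1, "delta_pos": [0.02, 0.03, 0], "rotation": [0, 0, 0.8]}
    - {"jaw": 1, "delta_pos": [0, 0, 0], "rotation": [0, 0, 0.5]}
    - {"jaw": 1, "delta_pos": [0, 0, 0], "rotation": [0, 0, 0]}

```text
t: 18.77
tcp_pos: [0.6394, 0.243, 0.1094]
tool_rot: [0.253, 0.354, 0.899, 0.051]
ft_force: [-18.0, -3.4, 16.3]
finger_gap: 0.12
finger_force: 38.3
```

```bash
python3 k5.py | tail -2
```

```text
turn [0.002 0.001 1.084]
[-18.02  -3.43  16.3 ] [-0.776  1.69  -0.212] torque about tool z [ 1.69   0.727 -0.345] [  2.09  -9.14 -22.67] 0.11958854835442227 [ 0.44  0.11  1.83 -0.41  0.8  -0.15]
```

Request:
apply_moves:
  increments:
    - {"jaw": 1, "delta_pos": [0, -0.02, -0.04], "rotation": [0, 0, 0.3]}
    - {"jaw": 1, "delta_pos": [0, 0, 0], "rotation": [0, 0, 0]}

```text
t: 19.02
tcp_pos: [0.6393, 0.2429, 0.1095]
tool_rot: [0.253, 0.367, 0.894, 0.055]
ft_force: [-3.9, 0.6, 4.1]
finger_gap: 0.116
finger_force: 41.1
```

```bash
python3 k5.py | tail -2
```

```text
turn [0.001 0.    1.113]
[-3.86  0.64  4.13] [-0.162  0.535  0.669] torque about tool z [ 0.189  0.477 -0.705] [ 1.06 -0.78 -5.53] 0.11585815232725241 [ 0.44  0.11  1.84 -0.41  0.8  -0.12]
```

Torque about the knob axis jumped to 0.7 N m, well above the spring's 0.12, so the knob is at its stop. Holding there.

Request:
apply_moves:
  increments:
    - {"jaw": 1, "delta_pos": [0, 0, 0], "rotation": [0, 0, 0.1]}
    - {"jaw": 1, "delta_pos": [0, 0, 0], "rotation": [0, 0, 0]}
    - {"jaw": 1, "delta_pos": [0, 0, 0], "rotation": [0, 0, 0]}
    - {"jaw": 1, "delta_pos": [0, 0, 0], "rotation": [0, 0, 0]}
    - {"jaw": 1, "delta_pos": [0, 0, 0], "rotation": [0, 0, 0]}

```text
t: 19.65
tcp_pos: [0.6393, 0.2429, 0.1095]
tool_rot: [0.252, 0.371, 0.892, 0.057]
ft_force: [-5.0, 1.7, 6.2]
finger_gap: 0.119
finger_force: 43.6
```

Request:
apply_moves:
  increments:
    - {"jaw": 1, "delta_pos": [0, 0, 0], "rotation": [0, 0, 0]}
    - {"jaw": 1, "delta_pos": [0, 0, 0], "rotation": [0, 0, 0]}
    - {"jaw": 1, "delta_pos": [0, 0, 0], "rotation": [0, 0, 0]}
    - {"jaw": 1, "delta_pos": [0, 0, 0], "rotation": [0, 0, 0]}
    - {"jaw": 1, "delta_pos": [0, 0, 0], "rotation": [0, 0, 0]}

```text
t: 20.27
tcp_pos: [0.6393, 0.2429, 0.1095]
tool_rot: [0.252, 0.371, 0.892, 0.057]
ft_force: [-5.2, 1.4, 5.9]
finger_gap: 0.117
finger_force: 43.6
```

```bash
python3 k5.py | tail -2
```

```text
turn [0.001 0.001 1.123]
[-5.23  1.39  5.92] [-0.169  0.606  0.69 ] torque about tool z [ 0.238  0.527 -0.733] [ 1.67 -0.6  -7.82] 0.11735125759433654 [ 0.44  0.11  1.84 -0.41  0.8  -0.11]
```

Request:
apply_moves:
  increments:
    - {"jaw": 1, "delta_pos": [0, 0, 0], "rotation": [0, 0, -0.9]}
    - {"jaw": 1, "delta_pos": [0, 0, 0], "rotation": [0, 0, -0.9]}
    - {"jaw": 1, "delta_pos": [0, 0, 0], "rotation": [0, 0, -0.9]}
    - {"jaw": 1, "delta_pos": [0, 0, 0], "rotation": [0, 0, -0.9]}
    - {"jaw": 1, "delta_pos": [0, 0, 0], "rotation": [0, 0, -0.9]}

```text
t: 20.9
tcp_pos: [0.6388, 0.2419, 0.1093]
tool_rot: [0.258, 0.163, 0.952, -0.002]
ft_force: [-10.0, -4.0, 10.9]
finger_gap: 0.117
finger_force: 36.3
```

Request:
apply_moves:
  increments:
    - {"jaw": 1, "delta_pos": [0, 0, 0], "rotation": [0, 0, -0.9]}
    - {"jaw": 1, "delta_pos": [0, 0, 0], "rotation": [0, 0, -0.9]}
    - {"jaw": 1, "delta_pos": [0, 0, 0], "rotation": [0, 0, -0.9]}
    - {"jaw": 1, "delta_pos": [0, 0, 0], "rotation": [0, 0, -0.9]}
    - {"jaw": 1, "delta_pos": [0, 0, 0], "rotation": [0, 0, -0.9]}

```text
t: 21.52
tcp_pos: [0.6387, 0.2407, 0.1093]
tool_rot: [0.251, -0.054, 0.965, -0.061]
ft_force: [-12.9, -9.3, 13.4]
finger_gap: 0.121
finger_force: 36.8
```

Request:
apply_moves:
  increments:
    - {"jaw": 1, "delta_pos": [0, 0, 0], "rotation": [0, 0, -0.9]}
    - {"jaw": 1, "delta_pos": [0, 0, 0], "rotation": [0, 0, -0.9]}
    - {"jaw": 0.5, "delta_pos": [0, 0, 0], "rotation": [0, 0, 0]}
    - {"jaw": 0.3, "delta_pos": [0, 0, 0], "rotation": [0, 0, 0]}
    - {"jaw": 0.3, "delta_pos": [0, 0, 0], "rotation": [0, 0, 0]}

```text
t: 22.15
tcp_pos: [0.6391, 0.2426, 0.1086]
tool_rot: [0.245, -0.139, 0.956, -0.081]
ft_force: [-0.1, 0.4, -0.6]
finger_gap: 0.35
finger_force: 0.0
```

Request:
apply_moves:
  increments:
    - {"jaw": 0.3, "delta_pos": [0, 0, -0.4], "rotation": [0, 0, 0]}
    - {"jaw": 0.3, "delta_pos": [0, 0, -0.8], "rotation": [0, 0, 0]}
    - {"jaw": 0.3, "delta_pos": [0, 0, -1], "rotation": [0, 0, 0]}
    - {"jaw": 0.3, "delta_pos": [0, 0, -1], "rotation": [0, 0, 0]}
    - {"jaw": 0.3, "delta_pos": [0, 0, -1], "rotation": [0, 0, 0]}

```text
t: 22.78
tcp_pos: [0.5765, 0.2538, 0.2198]
tool_rot: [0.246, -0.14, 0.956, -0.081]
ft_force: [-0.4, 1.0, -0.6]
finger_gap: 0.351
finger_force: 0.0
```

Request:
apply_moves:
  increments:
    - {"jaw": 0.3, "delta_pos": [0, 0, -1], "rotation": [0, 0, 0]}
    - {"jaw": 0.3, "delta_pos": [0, 0, -1], "rotation": [0, 0, 0]}
    - {"jaw": 0.3, "delta_pos": [0, 0, -1], "rotation": [0, 0, 0]}
    - {"jaw": 0.3, "delta_pos": [0, 0, 0], "rotation": [0, 0, 0]}

```text
t: 23.28
tcp_pos: [0.5333, 0.2625, 0.3004]
tool_rot: [0.248, -0.14, 0.955, -0.08]
ft_force: [0.6, 0.3, 0.6]
finger_gap: 0.349
finger_force: 0.0
```

Run:
```python
from h import *
t=eyes.grab_frame('top');s=eyes.grab_frame('side')
a=cv2.resize(t['color'][165:225,190:255],None,fx=6,fy=6,interpolation=cv2.INTER_CUBIC)
b=cv2.resize(t['color'][170:230,315:375],None,fx=6,fy=6,interpolation=cv2.INTER_CUBIC)
save('end',np.hstack([a,b]))
```

```text
(no output)
```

View pics/end.png

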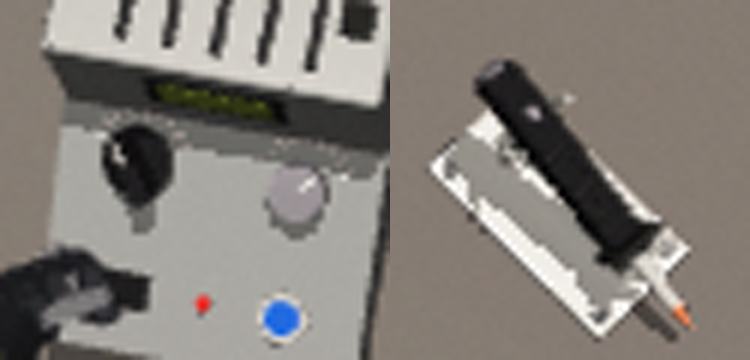

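The picture shows the knob home with its pointer up-left (118,152), the dial mark unchanged, and the iron in the rest. Last, a numeric check of the iron's seat before I hand in.

```bash
cat > chk.py <<'E'
from fit import *
from plan import cradle
def go(f,m,c,yaw0):
    def cost(q):
        O,X,Y,Z=cradle(c,yaw0);M=np.c_[X,Y,Z]@Ro.from_euler('z',q[2]/100).as_matrix()
        parts=[O+X*q[0]/1000+Y*q[1]/1000+Z*q[3]/1000+b@M.T for b in IRON]
        r=render(f,parts,[0,0,0],ox,oy,80,80);return np.abs(cv2.GaussianBlur(r-Mk,(0,0),.7)).sum()/Mk.sum()
    ys,xs=np.where(m);ox,oy=xs.min()-15,ys.min()-15;Mk=m[oy:oy+80,ox:ox+80].astype(float)
    q0=np.array([8,0,0,0.]);r=minimize(lambda q:cost([*q,0]),q0[:3],method="Nelder-Mead",options=dict(initial_simplex=[q0[:3],[14,0,0],[8,5,0],[8,0,6]]))
    return r.x.round(2),round(r.fun,3)
t=eyes.grab_frame("top");s=eyes.grab_frame("side")
for f,c,y in((t,[.6259,-.2001],.760),(s,[.6277,-.204],.764)):
    L=finder.silhouettes("iron",f)
    for d in L[:2]: print(np.round(d["pixel"]),d["region"].sum(),d["confidence"],go(f,d["region"],c,y))
E
python3 chk.py
```

```text
[345. 198.] 335 0.64 (array([ 9.79, -1.11, -0.48]), np.float64(0.285))
[208. 209.] 151 0.61 (array([ 3.43, -0.06, -0.65]), np.float64(0.091))
```

```bash
python3 -c "
from plant import workorder
print(workorder.close_job())"
```

```text
the job is handed in; nothing more can be done
None
```

The job is handed in, but the system returned no verdict: by my own measurements the iron lies tip down in both forks of the small grey rest, and the standby knob was held at its clockwise stop for about a second and is back home, with the dial and other things untouched by the arm.

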